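Lock the clawed shelf bracket onto the packing bench upright

ROBOT

A 6-joint arm with a two-finger parallel gripper is mounted at the origin on the work surface. World frame = base frame: x ahead of the robot, y to its left, z up, the work surface at z = 0. Lengths are in m, angles in rad, forces in N, time in s.
With the tool pointing down it reaches from about 0.35 to 0.775 m from the base axis. Payload 5.5 kg.
Tool frame: the origin (TCP) lies at the very end of the fingers, on their centre line; the grasp point (between the pads) lies 19 mm behind it; z points along the fingers, y is the direction in which the jaws open and shut (so a half turn about z gives the same grasp; the last joint's range is limited). The gripper opens to 85 mm and grips with 20 to 120 N. Pads are 22 mm wide; open, the fingers measure 114 mm over their backs; the gripper's body (76 mm by 85 mm) begins 54 mm behind the grasp point. The pads swing forward as they close: fully open they stand 13 mm farther back than shut.
Start: joints at [-1.346, 0.313, 0.046, 1.304, 0, 1.431], TCP at [0.205, -0.537, 0.231] pointing down, gripper open.
Joint ranges: [-2.76, 2.76], [-0.86, 1.69], [-1.03, 1.26], [-2.2, 2.34], [-1.47, 1.5], [-3.14, 3.14]. Speed limits (rad/s): [2.57, 2.57, 3.14, 3.14, 3.14, 3.14].

INTERFACE

Orientations are given as a unit quaternion [w, x, y, z].
In Python, from workcell import get_state, read_camera, hand_in, find_in, silhouettes gives the robot as it stands. The module is installed in compiled form; this text tells all that it offers.
- The arm moves only by the tool send_rows, never from a script. Its argument "deltas" is a list that holds one entry, the list of rows, each a list of 6 numbers: the shift along the world's x, y, z in cm, then the turn, a rotation vector about the world's x, y, z in degrees. In form: [[[dx, dy, dz, wx, wy, wz], ...]]. A call has 1 to 12 rows; each row is the pose to reach, as a shift and turn from the pose commanded when the call began; what a row does not reach only later rows make up. A row lasts 1/10 s, in which the tool goes at most 50 mm and 8.59 degrees, less where a joint would pass 70% of its speed; a pose out of reach is approached as far as the arm can. A call with a gripper value outside its range is refused whole. "jaw" is the opening, from -1 (shut) to 1 (fully open), so that 0 is half open, set as the call begins (left out, the last holds). The fingers move at their own pace and stop on an object; "force" is the grip in N (left out, the last holds). Time passes only in rows, so rows that repeat a pose let the fingers close. It gives the time, the measured TCP pose, the force and the opening at its end, in the units of the state.
- get_state(): the state, without advancing time (a new reading comes with each control period).
- read_camera(name): name is "side" or "top" or "wrist"; returns a dict with "img" (480x640x3 uint8, red, green, blue), "z_map" (480x640 float32, m along the optical axis (not along the pixel's ray), 0 where there is no reading), "vfov" (degrees; the focal length in pixels is half the picture's height over the tangent of half this angle, whatever the lens; pixels are square), "cx", "cy" (the principal point, pixels), "R" (3x3) and "t" (3): a world point X has camera coordinates R X + t; the wrist camera has in their place "hand_eye" (4x4, takes a point from camera to tool coordinates, whose origin is the TCP and whose axes are the flange's). Camera axes: x right, y down, z forward; pixel columns grow to the right and rows downward; lengths in m; the calibration is good to about 2 mm. A picture is of the moment at which its call begins: read the wrist's pose just before it.
- hand_in(): hands the job in, once; it reports no verdict.
Trained networks look in a picture, given as the dict that the camera call returned (one of the last four; its "shot" number tells which), for a name from the list of things; names that differ only in an ending like _2 or _b are one class to them, and where a whole thing is asked for, a point or a joint stands for the part that bears it (a point fixed in the world has none). Each returns a list of dicts, best first, with "conf" (0 to 1); they miss things now and then, are a little off and sometimes report something else, mostly with a low value. They report only what shows in the picture. A call takes as long as a camera call. They do not tell look-alikes from the thing itself.
- find_in(picture, thing): "box" ([centre column, centre row, width, height] in pixels, round what is visible of it).
- silhouettes(picture, thing): "mask" (480x640 bool, what is visible of it) and "box" ([centre column, centre row, width, height] in pixels, round what is visible of it).
The state is a dict: "clock": time; "joint_pos": joint angles; "qvel": joint speeds; "tau": joint torques, N m; "tcp_pos": TCP position; "orientation": TCP orientation; "wrist_force": force on the tool from outside, world axes, zero at the start; "ft_torque": the same for the moment, N m; "finger_gap": finger opening in m.
Only numpy, scipy, OpenCV 4.12 (cv2) and the standard library are available. Lean on these libraries where they do the work, as an engineer would, in place of code of your own. Each camera call takes 0.05 s, during which the arm holds its last target.

TASK

At the citrus packing bench, take the steel shelf bracket that has two claws on its back, hook both claws into the upper pair of slots in the slotted upright, then press it down, pushing the stiff locking tab under it down, until it is fully home and locked, and let go. Leave the plain bracket without claws where it is.

Things in the scene. Friction and masses are not known exactly. Their poses are not given: they have to be found in the camera images.
- bracket_grip (a point): Steel claw bracket, 0.28 kg (mm). Point: mid-web, 45 above its underside; x to its back, z up. Flange below 170x60x6; web 16 thick (y), x -50..77, top 20 above point; back plate 70 wide, 125 high, rear face x=85. Two claws at y=+-20, 12 wide, reach 23 past rear face: neck underside 55, top 67 above point; prong slants down to 35 above point; gap to rear face 14 at tip, 8 at neck.
- upright: Fixed slotted upright (mm), 96 wide, 245 high, 5 mm front sheet, open behind. Origin: front face, mid-width, bench level; front looks to -x, z up. Upper slots: y=+-20, 28 wide, z 175 to 227 (lower pair z 98 to 150 unused). Claws enter with bracket x along upright x and bracket_grip at z 140 to 160; rear face then 0 to 8 off the front. Fully home: bracket_grip at x -85 to -88, y 0 (+-8), z 120.
- lock_tab (a joint): Stiff dark steel locking tab, 40 wide, standing 16 mm out of the upright's front face, top at z = 90 mm when up. Slides down: 0 m = up, 0.015 = bracket fully home, stop at 0.0165. Stays where left. Needs about 12 N, more than the bracket's weight: the bracket's underside rests on it 15 mm above home until pressed.
- plain_bracket: Bystander: a shorter steel bracket of like make, flange 120 x 60 mm, web 16 thick and 55 high, back plate 70 wide and 80 high with four screw holes and no claws. Origin: under the middle of the flange, on the bench. Leave it alone.
Not all that is in view belongs to the job. What is shaped like the part that bears bracket_grip but blue or orange is not meant.

How it is judged:
By the outcome, as a careful person would: the job done as asked, in the order asked, and still so for the second after the job is handed in, with the robot touching nothing.
It also fails if it takes over 48 s, if anything falls off the work surface, if the arm or the gripper's body presses on something with over 40 N, if the wrist force passes 120 N, or if a joint passes its speed limit or range.

## Working session

There is one attempt and no reset: what is moved stays moved. The work goes in short steps, Python scripts to look and compute and a tool call to move; the robot and the scene stay as the last step left them, time stands still between calls to the robot, and variables do not carry over. Pictures are saved under pics/ and viewed, and the job is handed in when it is done.

Besides the shell and the picture viewer there is one more tool, called as a command line: name --argument value ..., lists and objects as JSON in quotes. send_rows: Moves the arm, as the interface text tells. Its arguments: {"type":"object","properties":{"deltas":{"type":"array","items":{"type":"array","items":{"type":"array","items":{"type":"number"}}}},"jaw":{"type":"number"},"force":{"type":"number"}},"required":["deltas"]}

```bash
mkdir -p pics
cat > h.py <<'E'
import numpy as np, cv2
from workcell import *
def K(p):
    f=240/np.tan(np.radians(p['vfov'])/2); return f,p['cx'],p['cy']
def qR(q):
    from scipy.spatial.transform import Rotation as R
    return R.from_quat([q[1],q[2],q[3],q[0]]).as_matrix()
def cloud(p,st=None):
    f,cx,cy=K(p); z=p['z_map']; v,u=np.mgrid[:480,:640]
    P=np.stack([(u-cx)/f*z,(v-cy)/f*z,z],-1)
    if 'R' in p: W=(P-p['t'])@p['R']
    else:
        H=p['hand_eye']; T=P@H[:3,:3].T+H[:3,3]; W=T@qR(st['orientation']).T+st['tcp_pos']
    W[z==0]=np.nan
    return W
def save(p,n): cv2.imwrite('pics/'+n+'.png',p['img'][:,:,::-1])
E
python3 - <<'E'
from h import *
s=get_state();print(s)
for n in ['side','top','wrist']:
    p=read_camera(n);save(p,n+'0');print(n,p['vfov'],p['cx'],p['cy'],p.get('R'),p.get('t'),p.get('hand_eye'))
    np.savez('pics/'+n+'0.npz',W=cloud(p,s),img=p['img'])
    for t in ['bracket_grip','upright','lock_tab','plain_bracket']:
        print(t,[(np.round(d['box']),round(d['conf'],2)) for d in find_in(p,t)])
E
```

```text
{'clock': 0.0, 'joint_pos': array([-1.34562937e+00,  3.14019718e-01,  4.49722261e-02,  1.30358176e+00,
       -3.02074483e-05,  1.43123278e+00]), 'qvel': array([-0.0006076 ,  0.00027506, -0.00167509,  0.00125069,  0.00180623,
        0.00066462]), 'tau': array([-4.06003128e-04, -4.80633795e+01,  2.98531061e+01,  1.94634777e-02,
       -2.92445366e-04, -1.19373260e-05]), 'tcp_pos': array([ 0.20498865, -0.53667593,  0.23039511]), 'orientation': array([-9.14977478e-04,  9.83417076e-01,  1.81356045e-01, -5.43040913e-05]), 'wrist_force': array([ 1.35266629,  0.35195692, -0.15940646]), 'ft_torque': array([ 0.04105828, -0.00054282,  0.00368167]), 'finger_gap': 0.08542402272995431}
side 57.79257163894732 325.17404482040365 243.323058593234 [[ 9.99604410e-01 -2.27578414e-02  1.65258365e-02]
 [-6.04882095e-04 -6.04842461e-01 -7.96344920e-01]
 [ 2.81186190e-02  7.96019898e-01 -6.04616957e-01]] [-0.52191422  0.11259122  0.81723674] None
bracket_grip [(array([281., 169.,  74.,  50.]), 0.96), (array([356., 158.,  52.,  47.]), 0.94), (array([300., 207.,  84.,  58.]), 0.92), (array([468., 234., 101.
[... 502 characters left out ...]
 205.,  69.,  61.]), 0.82), (array([478., 353.,  78.,  67.]), 0.61), (array([270., 269.,  37.,  83.]), 0.57)]
upright [(array([384., 196.,  66.,  49.]), 0.64)]
lock_tab [(array([386., 214.,  22.,  10.]), 0.58)]
plain_bracket [(array([482., 264.,  40.,  56.]), 0.64)]
wrist 63.95095502408363 326.5516330068047 242.8168361963174 None None [[ 4.04528456e-04 -9.49660065e-01 -3.13281977e-01  8.08608147e-02]
 [ 9.99999902e-01  3.27886711e-04  2.97327990e-04  4.08384950e-04]
 [-1.79639521e-04 -3.13282067e-01  9.49660105e-01 -1.43581731e-01]
 [ 0.00000000e+00  0.00000000e+00  0.00000000e+00  1.00000000e+00]]
bracket_grip [(array([ 57.,  75., 114., 146.]), 0.82)]
upright []
lock_tab []
plain_bracket []
```

View pics/side0.png

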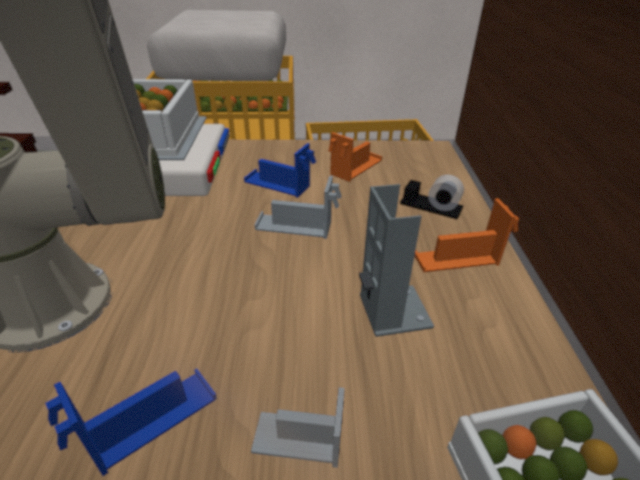

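View pics/top0.png

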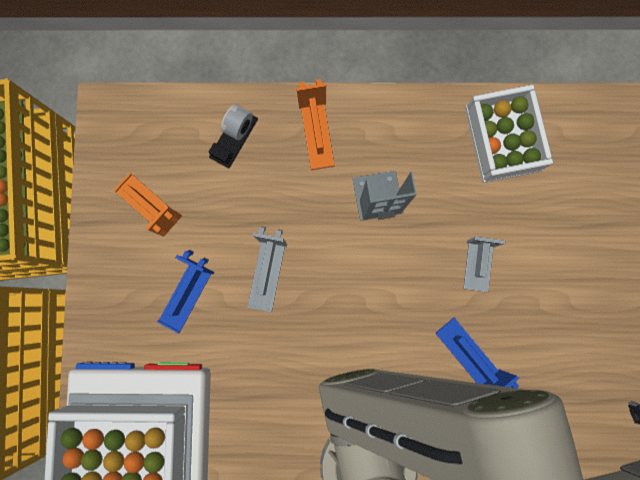

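View pics/wrist0.png

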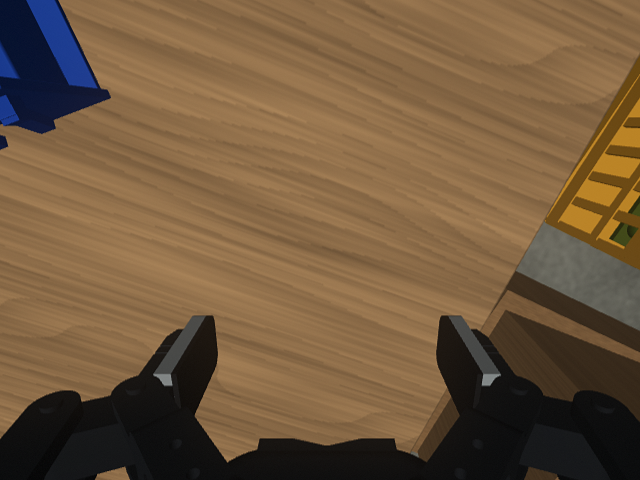

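The steel claw bracket shows at about (267,270) in the top view and (298,208) in the side view. The upright is at (384,196) in the top view and the plain bracket at (482,264). Next I'll measure them from the point clouds.

```bash
cat > m.py <<'E'
from h import *
for n in ['top','side']:
    p=read_camera(n);W=cloud(p)
    print(n)
    for thing,box in [('bracket_grip',(235,220,55,100) if n=='top' else (250,175,95,65)),('upright',(345,160,80,65) if n=='top' else (355,180,85,160))]:
        x,y,w,h=box
        # segment by greyness
        img=p['img'].astype(int); sub=np.zeros((480,640),bool); sub[y:y+h,x:x+w]=1
        g=(img.max(-1)-img.min(-1))<35
        m=sub&g&np.isfinite(W[...,2])&(W[...,2]>0.002)
        P=W[m]; print(thing,len(P),P.min(0),P.max(0))
        np.save(f'pics/{n}_{thing}.npy',P)
        hz=np.histogram(P[:,2],bins=np.arange(0,.26,.01))[0];print(hz)
E
python3 m.py
python3 - <<'E'
import sys; sys.path.insert(0,'.')
from h import *
P=np.load('pics/top_bracket_grip.npy')
for lo,hi in [(.002,.012),(.055,.075),(.08,.14)]:
    Q=P[(P[:,2]>lo)&(P[:,2]<hi)]
    if len(Q)>4: print(lo,hi,len(Q),Q.mean(0),np.median(Q,0),cv2.minAreaRect(Q[:,:2].astype(np.float32)*1000))
P=np.load('pics/side_upright.npy')
U=np.load('pics/top_upright.npy')
for nm,A in [('side',P),('top',U)]:
  for lo,hi in [(.002,.012),(.05,.1),(.1,.2),(.2,.235),(.238,.25)]:
    Q=A[(A[:,2]>lo)&(A[:,2]<hi)]
    if len(Q)>4: print(nm,lo,hi,len(Q),Q.mean(0),cv2.minAreaRect(Q[:,:2].astype(np.float32)*1000))
E
```

```text
top
bracket_grip 1880 [0.36404972 0.20126622 0.00206669] [0.57378815 0.29500837 0.13070874]
[935 159  34  32  33  57 351  19  26  24  25  76 104   5   0   0   0   0
   0   0   0   0   0   0   0]
upright 2293 [ 0.57929555 -0.08641879  0.00208282] [0.71392516 0.03797611 0.24939277]
[812 239  25  29  22  24  31  22 101 123  40  29  28  32  38  48  56  90
  50  40  41  52  44  71 206]
side
bracket_grip 2581 [0.32779971 0.19769876 0.0020243 ] [0.56243652 0.50107925 0.12818944]
[733 262 218 221 211 217 335  27  53  66  77  86  75   0   0   0   0   0
   0   0   0   0   0   0   0]
upright 8151 [ 0.57947282 -0.0895238   0.00202343] [0.81144083 0.45248183 0.24751226]
[1038  628  259  267  294  290  209  214  254  393  206  208  199  227
  207  255  271  315  265  296  317  330  346  428  435]
0.002 0.012 1015 [0.44283575 0.25088602 0.00642527] [0.43955486 0.24834983 0.00628853] ((468.50091552734375, 249.29574584960938), (70.01272583007812, 206.43377685546875), 83.4485092163086)
0.055 0.075 405 [0.46886306 0.24685572 0.06471409] [0.46979244 0.24752673 0.06501025] ((466.0650939941406, 240.009841
[... 1131 characters left out ...]
9425048828), (112.4537582397461, 110.07261657714844), 9.920722007751465)
top 0.05 0.1 301 [ 0.60173664 -0.02957874  0.08444018] ((614.2669677734375, -29.36817169189453), (64.282958984375, 94.92699432373047), 10.185699462890625)
top 0.1 0.2 451 [ 0.6121994  -0.03157165  0.15588478] ((621.6159057617188, -28.665775299072266), (50.30233383178711, 95.9009780883789), 10.505743026733398)
top 0.2 0.235 173 [ 0.61407045 -0.03450932  0.21897133] ((621.6915283203125, -28.378402709960938), (50.070777893066406, 94.72264862060547), 10.285713195800781)
top 0.238 0.25 224 [ 0.60930562 -0.0315419   0.24407764] ((622.18310546875, -29.416641235351562), (50.94110870361328, 96.5304946899414), 10.344980239868164)
```

Run:
```python
import cv2
a=cv2.imread('pics/top0.png');cv2.imwrite('pics/topz.png',cv2.resize(a[150:320,230:430],(800,680),interpolation=cv2.INTER_CUBIC)[:600])
a=cv2.imread('pics/side0.png');cv2.imwrite('pics/sidez.png',cv2.resize(a[170:340,240:440],(700,595),interpolation=cv2.INTER_CUBIC))
```

```text
(no output)
```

View pics/topz.png

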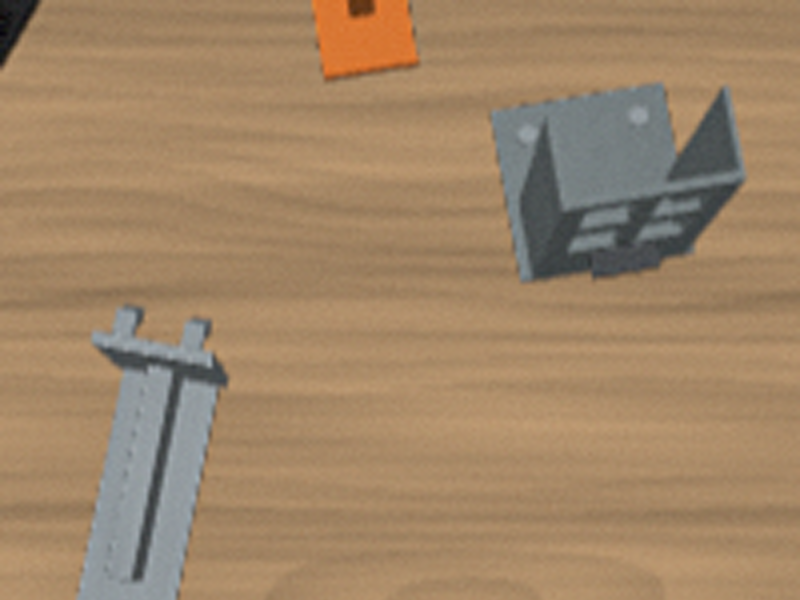

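View pics/sidez.png

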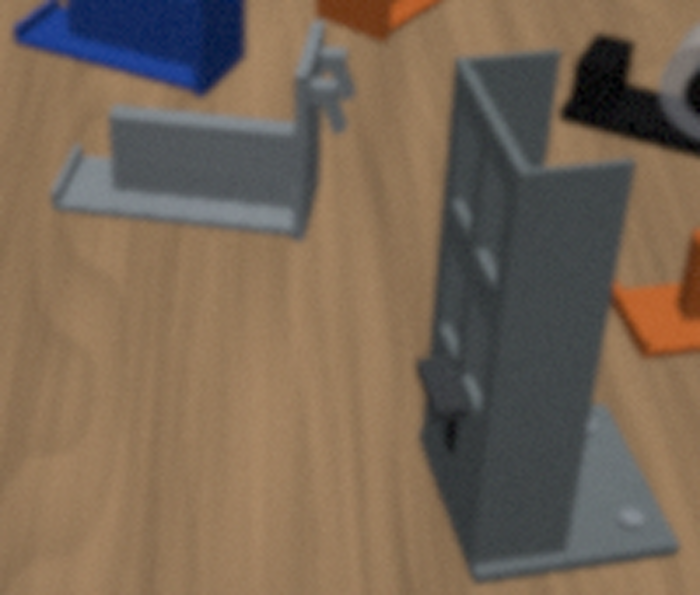

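Run:
```python
from h import *
for n in ['top','side']:
    P=np.load(f'pics/{n}_bracket_grip.npy'); 
    P=P[(P[:,1]<.30)&(P[:,1]>.19)]
    d0=np.array([1,np.tan(np.radians(-8))]);
    Q=P[(P[:,2]>.0615)&(P[:,2]<.0685)]; Q=Q[Q[:,0]<.53]
    c=Q.mean(0); 
    for _ in range(5):
        vx,vy,x0,y0=cv2.fitLine(Q[:,:2].astype(np.float32),cv2.DIST_HUBER,0,1e-4,1e-4).ravel()
        r=(Q[:,0]-x0)*-vy+(Q[:,1]-y0)*vx
        Q=Q[abs(r)<.012]
    if vx<0:vx,vy=-vx,-vy
    a=np.degrees(np.arctan2(vy,vx)); s=(Q[:,0]-x0)*vx+(Q[:,1]-y0)*vy; r=(Q[:,0]-x0)*-vy+(Q[:,1]-y0)*vx
    print(n,'web yaw',a,'mid',x0+vx*(s.min()+s.max())/2,y0+vy*(s.min()+s.max())/2,'len',np.ptp(s),'wid',np.percentile(r,[1,50,99]),'z',np.median(Q[:,2]))
    # back plate front/rear and claws in this frame, origin line
    u=np.array([vx,vy]);v=np.array([-vy,vx])
    S=(P[:,:2]-[x0,y0])@u; L=(P[:,:2]-[x0,y0])@v
    for lo,hi in [(.003,.009),(.075,.09),(.09,.1),(.1,.11),(.112,.118),(.12,.13)]:
        k=(P[:,2]>lo)&(P[:,2]<hi)
        if k.sum()>3: print(lo,k.sum(),'s',np.percentile(S[k],[1,50,99]).round(4),'l',np.percentile(L[k],[1,50,99]).round(4))
    print('s end web',s.min(),s.max(),'origin',x0,y0)
    U=np.load(f'pics/{n}_upright.npy');U=U[(U[:,1]<.05)&(U[:,0]<.7)]
    k=U[:,2]>.12
    u=np.array([np.cos(np.radians(10.2)),np.sin(np.radians(10.2))]);v=np.array([-u[1],u[0]])
    S=U[:,:2]@u;L=U[:,:2]@v
    print('upright L',np.percentile(L[k],[.5,1,50,99,99.5]),'S',np.percentile(S[k],[.5,1,5,10,20]),'zmax',np.percentile(U[:,2],99.5))
    f=k&(S<np.percentile(S[k],1)+.007)
    A=U[f]; vx,vy,x0,y0=cv2.fitLine(A[:,:2].astype(np.float32),cv2.DIST_HUBER,0,1e-4,1e-4).ravel()
    print('front yaw',np.degrees(np.arctan2(-vx,vy))%180, A.mean(0),len(A), 'S med',np.median(S[f]))
    t=(U[:,2]>.07)&(U[:,2]<.095)&(S<np.median(S[f])-.004)
    print('tab',t.sum(),np.percentile(U[t][:,2],[5,50,95]),np.percentile(S[t],[2,50]),np.percentile(L[t],[2,50,98]))
    mid=np.median(S[f]); print('front mid',u*mid+v*(np.percentile(L[k],.5)+np.percentile(L[k],99.5))/2)
```

```text
top web yaw -10.564851 mid 0.4655794358063763 0.24812922843966245 len 0.1270079823176999 wid [-8.00297793e-03 -3.21948398e-05  7.76837812e-03] z 0.06523157892323014
0.003 796 s [-0.0922 -0.0238  0.0643] l [-0.0296 -0.0094  0.0301]
0.075 30 s [0.0648 0.0656 0.0959] l [-0.0346 -0.008   0.0299]
0.09 24 s [0.0648 0.0679 0.0924] l [-0.0346  0.0006  0.0275]
0.1 25 s [0.0646 0.0771 0.0875] l [-0.0343  0.0144  0.0245]
0.112 49 s [0.0648 0.0809 0.0887] l [-0.0335 -0.0118  0.029 ]
0.12 104 s [0.0648 0.0689 0.0732] l [-0.0333  0.0006  0.0343]
s end web -0.061764732571564465 0.06524324974613545 origin 0.46386966 0.24844812
upright L [-0.18674868 -0.18636775 -0.14076562 -0.09065507 -0.09058397] S [0.58181967 0.58184491 0.58222373 0.58246135 0.58271435] zmax 0.24795479551425462
front yaw 10.222015 [ 0.59879786 -0.03155122  0.20093939] 449 S med 0.5829879633186802
tab 86 [0.08657824 0.08970708 0.09336151] [0.5673412  0.57271764] [-0.15763454 -0.13844074 -0.11930981]
front mid [ 0.59832988 -0.03323652]
side web yaw -11.246048 mid 0.4632179149619605 0.24455914966520945 len 0.12064973919927027 wid [-0
[... 191 characters left out ...]
 s [0.0691 0.0901 0.097 ] l [-0.0317 -0.02    0.0317]
0.1 77 s [0.0707 0.0831 0.0938] l [-0.0319 -0.0194  0.0205]
0.112 55 s [0.0715 0.0817 0.0921] l [-0.0313 -0.0113  0.0318]
0.12 75 s [0.0693 0.0735 0.0772] l [-0.0325  0.0004  0.0382]
s end web -0.057316920780788067 0.0633328184184822 origin 0.46026772 0.24514577
upright L [-0.18979075 -0.18956521 -0.18651893 -0.09304016 -0.09230653] S [0.58201515 0.58208259 0.58240773 0.58263098 0.58307169] zmax 0.24657283912869818
front yaw 10.666977 [ 0.60095792 -0.04300704  0.19191127] 1459 S med 0.583000934764202
tab 154 [0.08527355 0.09045708 0.09207236] [0.56654376 0.57221216] [-0.1605829  -0.14400281 -0.12117474]
front mid [ 0.59876452 -0.03557888]
```

send_rows --deltas '[[[1.8,2.8,1,0,0,6],[3.6,5.6,2,0,0,12.5],[5.4,8.4,3,0,0,19],[7.2,11.2,4,0,0,25],[9,14,4,0,0,31],[10.8,16.8,4,0,0,37.5],[12.6,19.6,4,0,0,44],[14.4,22.4,4,0,0,50],[16.2,25.2,4,0,0,56],[18,28,4,0,0,62.5],[19.8,30.8,4,0,0,69],[21.5,33.7,4,0,0,75]]]' --jaw 1

```text
clock: 2.05
tcp_pos: [0.4208, -0.1991, 0.2715]
orientation: [0.0, 0.668, 0.744, 0.0]
wrist_force: [-0.2, -0.3, 0.3]
finger_gap: 0.0857
```

send_rows --deltas '[[[0.3,3.8,0,0,0,6],[0.6,7.5,0,0,0,12.5],[0.9,11.3,0,0,0,18.5],[1.2,15,0,0,0,24.5],[1.5,18.8,0,0,0,31],[1.7,22.5,0,0,0,37],[2,26.3,0,0,0,43],[2.3,30,-1,0,0,49],[2.6,33.8,-2,0,0,55],[2.9,37.5,-3,0,0,61],[3.1,41.3,-4,0,0,67.5],[3.2,45,-5,0,0,73.5]]]'

```text
clock: 3.25
tcp_pos: [0.4521, 0.2515, 0.2211]
orientation: [0.0, 0.09, 0.996, 0.0]
wrist_force: [0.7, 0.3, 0.8]
finger_gap: 0.0854
```

```bash
cat > w.py <<'E'
from h import *
import sys
s=get_state();p=read_camera('wrist');save(p,sys.argv[1])
R=qR(s['orientation']);print(s['clock'],s['tcp_pos'],'toolx yaw',np.degrees(np.arctan2(R[1,0],R[0,0])),'toolz',R[:,2],s['wrist_force'],s['finger_gap'])
W=cloud(p,s)
img=p['img'].astype(int);g=(img.max(-1)-img.min(-1))<40
m=g&np.isfinite(W[...,2])&(W[...,2]>.061)&(W[...,2]<.069)&(abs(W[...,1]-.25)<.06)&(W[...,0]<.53)
Q=W[m];print(len(Q))
for _ in range(4):
    vx,vy,x0,y0=cv2.fitLine(Q[:,:2].astype(np.float32),cv2.DIST_HUBER,0,1e-4,1e-4).ravel()
    if vx<0:vx,vy=-vx,-vy
    r=(Q[:,0]-x0)*-vy+(Q[:,1]-y0)*vx;Q=Q[abs(r)<.011]
S=(Q[:,0]-x0)*vx+(Q[:,1]-y0)*vy; r=(Q[:,0]-x0)*-vy+(Q[:,1]-y0)*vx
print('yaw',np.degrees(np.arctan2(vy,vx)),'s',np.percentile(S,[.5,99.5]),'r',np.percentile(r,[1,50,99]),'z',np.median(Q[:,2]))
e=np.percentile(S,99.8)-.077; print('point from front end',x0+vx*e,y0+vy*e); e=np.percentile(S,.2)+.05;print('from rear',x0+vx*e,y0+vy*e)
E
python3 w.py w1
```

```text
3.25 [0.45214061 0.25150123 0.22107392] toolx yaw 169.66936853213096 toolz [ 6.69892760e-04  2.52422678e-04 -9.99999744e-01] [0.69118008 0.25684719 0.83266616] 0.08542054431959571
3052
yaw -10.658969 s [-0.05950168  0.06745433] r [-7.65492865e-03 -5.56993158e-05  7.88721197e-03] z 0.06572612619418011
point from front end 0.4543910806572644 0.24994430311777693
from rear 0.4541369583923203 0.2499921315630314
```

View pics/w1.png

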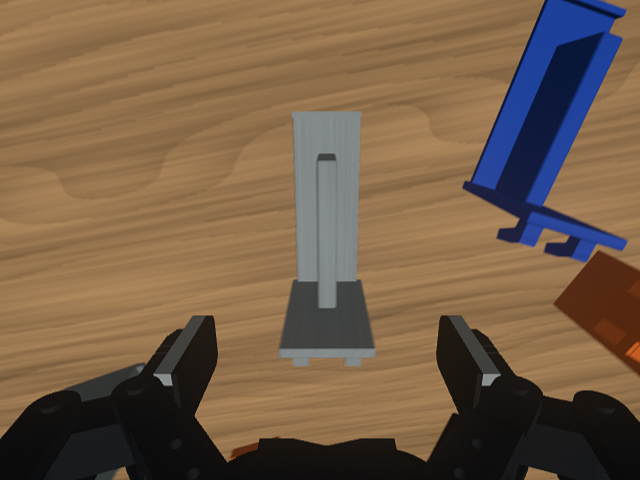

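send_rows --deltas '[[[1.5,-0.3,0,0,0,-0.3],[2.7,-0.5,-2,0,0,-0.3],[2.7,-0.5,-5,0,0,-0.3],[2.7,-0.5,-8,0,0,-0.3],[2.7,-0.5,-11,0,0,-0.3],[2.7,-0.5,-13,0,0,-0.3],[2.7,-0.5,-15,0,0,-0.3],[2.7,-0.5,-17,0,0,-0.3],[2.7,-0.5,-18.5,0,0,-0.3],[2.7,-0.5,-19.6,0,0,-0.3],[2.7,-0.5,-19.6,0,0,-0.3],[2.7,-0.5,-19.6,0,0,-0.3]]]'

```text
clock: 4.5
tcp_pos: [0.4797, 0.2445, 0.0257]
orientation: [0.0, 0.095, 0.995, 0.0]
wrist_force: [-0.0, 0.3, -0.2]
finger_gap: 0.0856
```

```bash
python3 w.py w2
```

```text
4.5 [0.47970395 0.24453016 0.02570037] toolx yaw 169.05765689587446 toolz [ 3.96038536e-04  1.49634436e-04 -9.99999910e-01] [-0.0386389   0.29061871 -0.16858012] 0.08562631840891116
18754
yaw -10.363128 s [-0.04371997  0.05755382] r [-7.79194822e-03 -1.86177051e-06  7.80861833e-03] z 0.0658403375550678
point from front end 0.4299624947764839 0.2545401575504466
from rear 0.45423077629401193 0.2501022364833044
```

View pics/w2.png

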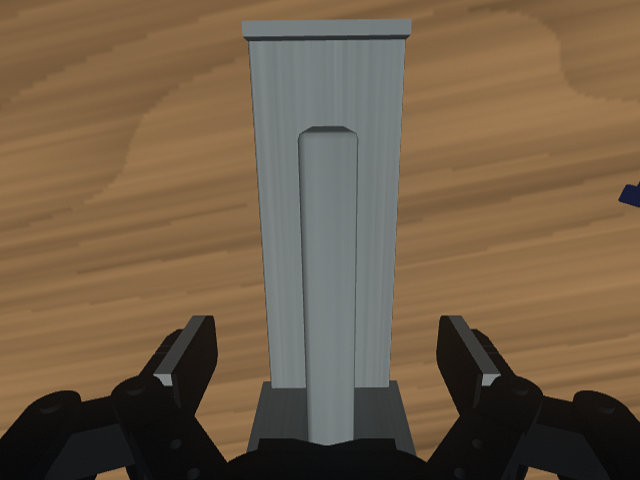

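The web sits between the pads, centred near column 328. Closing the jaws.

send_rows --deltas '[[[0,0,0,0,0,0],[0,0,0,0,0,0],[0,0,0,0,0,0],[0,0,0,0,0,0],[0,0,0,0,0,0],[0,0,0,0,0,0],[0,0,0,0,0,0],[0,0,0,0,0,0],[0,0,0,0,0,0],[0,0,0,0,0,0]]]' --jaw -1 --force 110

```text
clock: 5.55
tcp_pos: [0.4793, 0.2449, 0.0257]
orientation: [0.0, 0.095, 0.995, 0.0]
wrist_force: [-1.7, -0.8, 5.5]
finger_gap: 0.0145
```

send_rows --deltas '[[[0,0,0.5,0,0,0],[0,0,1.5,0,0,0],[0,0,3,0,0,0],[0,0,5,0,0,0],[0,0,5,0,0,0]]]'

```text
clock: 6.05
tcp_pos: [0.481, 0.2454, 0.078]
orientation: [0.002, 0.095, 0.995, 0.001]
wrist_force: [0.5, 0.2, -1.7]
finger_gap: 0.0148
```

```bash
python3 w.py w3
python3 - <<'E'
from h import *
p=read_camera('side');save(p,'s3')
E
```

```text
6.05 [0.48100842 0.24543047 0.07795059] toolx yaw 169.10187877390095 toolz [ 0.00438468  0.00154169 -0.9999892 ] [ 0.47140887  0.16667484 -1.666698  ] 0.014822489377382715
3199
yaw 79.42567 s [-0.0284503   0.03099459] r [-2.25273497e-03 -6.82990959e-05  2.97551325e-03] z 0.06753656325770124
point from front end 0.3655998869370085 0.21928037631863587
from rear 0.3779115803555835 0.28523076037787576
```

View pics/s3.png

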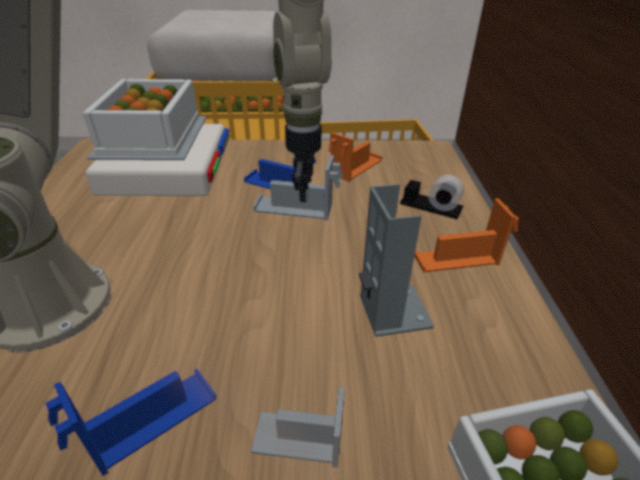

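View pics/w3.png

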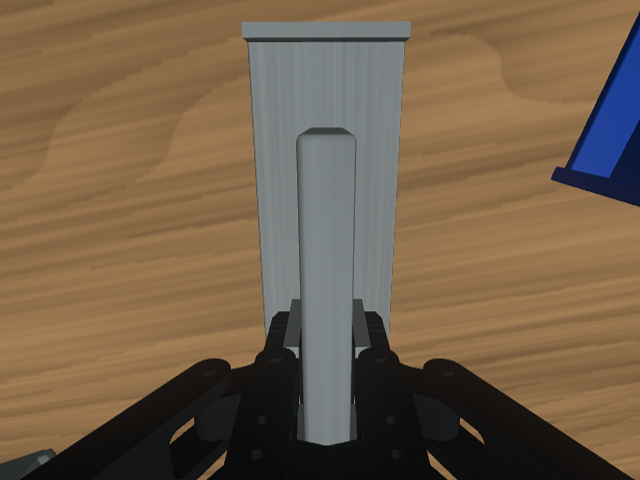

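send_rows --deltas '[[[-0.5,-2,1,0,0,2],[-1,-4.5,2,0,0,4],[-1.5,-7.5,3,0,0,6],[-2,-10.5,4,0,0,8],[-2.5,-13.5,5,0,0,10],[-2.5,-16.5,5.5,0,0,12],[-2.5,-19.5,5.5,0,0,14],[-2.5,-22.5,5.5,0,0,16],[-2.5,-25.5,5.5,0,0,18],[-2.5,-28,5.5,0,0,20],[-2.5,-29.7,5.5,0,0,21],[-2.5,-30.5,5.5,0,0,21.2]]]'

```text
clock: 7.35
tcp_pos: [0.4534, -0.0614, 0.1292]
orientation: [-0.001, -0.089, 0.996, 0.0]
wrist_force: [-0.1, -0.5, -1.9]
finger_gap: 0.0147
```

send_rows --deltas '[[[0,0,0,0,0,0],[0,0,0,0,0,0],[0,0,0,0,0,0]]]'

```text
clock: 7.65
tcp_pos: [0.4539, -0.0593, 0.13]
orientation: [-0.0, -0.09, 0.996, 0.0]
wrist_force: [0.3, 0.3, -1.9]
finger_gap: 0.0146
```

```bash
cat > a.py <<'E'
from h import *
import sys
tag=sys.argv[1]
s=get_state();R=qR(s['orientation']);print(s['clock'],s['tcp_pos'],'yaw',np.degrees(np.arctan2(R[1,0],R[0,0])),'toolz',R[:,2].round(4),s['wrist_force'],s['ft_torque'],s['finger_gap'])
O=np.array([.5975,-.0345]);a=np.radians(10.3);u=np.array([np.cos(a),np.sin(a)]);v=np.array([-u[1],u[0]])
d=s['tcp_pos'][:2]-O; print('TCP in upright: x %.4f y %.4f  -> point x %.4f z %.4f'%(d@u,d@v,d@u-.026,s['tcp_pos'][2]+.0193))
for n in ['top','side','wrist']:
    p=read_camera(n);save(p,n+tag);W=cloud(p,s);img=p['img'].astype(int)
    np.save(f'pics/{n}{tag}.npy',W)
    if n!='wrist':
        r=W[130:330,230:430] if n=='top' else W[140:350,230:450]
        P=r.reshape(-1,3);P=P[np.isfinite(P[:,2])&(P[:,2]>.08)]
        X=(P[:,:2]-O)@u;Y=(P[:,:2]-O)@v
        b=(X<-.002)&(X>-.28)&(abs(Y)<.06)
        for lo,hi in [(.09,.1),(.1,.12),(.12,.14),(.14,.16),(.165,.18),(.18,.2),(.2,.21),(.21,.22),(.22,.235),(.235,.25)]:
            k=b&(P[:,2]>lo)&(P[:,2]<hi)
            if k.sum()>5: print(n,lo,hi,k.sum(),'X',np.percentile(X[k],[2,50,98]).round(4),'Y',np.percentile(Y[k],[2,50,98]).round(4),'zmax',P[k,2].max().round(4))
    x0,y0,w,h=(240,140,200,160) if n=='top' else (230,140,220,200)
    if n!='wrist': cv2.imwrite(f'pics/{n}{tag}z.png',cv2.resize(p['img'][y0:y0+h,x0:x0+w,::-1],None,fx=3,fy=3,interpolation=cv2.INTER_CUBIC)[:600])
E
python3 a.py A
```

```text
7.65 [ 0.45387449 -0.05931679  0.13002966] yaw -169.64392874039737 toolz [-6.e-04  6.e-04 -1.e+00] [ 0.30631984  0.32406994 -1.87404522] [-0.05107209  0.02291359 -0.02924568] 0.014562742162462327
TCP in upright: x -0.1457 y 0.0013  -> point x -0.1717 z 0.1493
top 0.09 0.1 44 X [-0.0433 -0.01   -0.0031] Y [-0.0174  0.0037  0.0219] zmax 0.0994
top 0.1 0.12 303 X [-0.2123 -0.1617 -0.0963] Y [0.0107 0.0243 0.0323] zmax 0.1189
top 0.12 0.14 20 X [-0.1088 -0.0963 -0.0925] Y [-0.0037  0.0106  0.037 ] zmax 0.1392
top 0.14 0.16 19 X [-0.1084 -0.0964 -0.0909] Y [0.0098 0.0193 0.0377] zmax 0.1583
top 0.165 0.18 41 X [-0.1077 -0.0996 -0.0948] Y [-0.0045  0.0056  0.0366] zmax 0.1795
top 0.18 0.2 47 X [-0.1595 -0.096  -0.0667] Y [-0.0124  0.0274  0.0419] zmax 0.1998
top 0.2 0.21 26 X [-0.1583 -0.0961 -0.0702] Y [0.0031 0.0287 0.045 ] zmax 0.2099
top 0.21 0.22 67 X [-0.1567 -0.084  -0.0727] Y [0.0026 0.0248 0.0525] zmax 0.2198
top 0.22 0.235 152 X [-0.1583 -0.0958 -0.0883] Y [-0.001   0.0337  0.0594] zmax 0.2346
top 0.235 0.25 37 X [-0.1576 -0.1468 -0.1375] Y [0.0379 0.0412 0.0479] zmax 0.25
side 0
[... 153 characters left out ...]
max 0.12
side 0.12 0.14 760 X [-0.2202 -0.1597 -0.0906] Y [-0.0339 -0.007  -0.005 ] zmax 0.1399
side 0.14 0.16 852 X [-0.2203 -0.1554 -0.0907] Y [-0.0338 -0.0072 -0.0049] zmax 0.1599
side 0.165 0.18 639 X [-0.22   -0.1659 -0.0909] Y [-0.035  -0.0041  0.0225] zmax 0.1799
side 0.18 0.2 313 X [-0.1609 -0.0959 -0.0689] Y [-0.0495 -0.0312  0.0318] zmax 0.2
side 0.2 0.21 257 X [-0.1636 -0.096  -0.0718] Y [-0.0556 -0.0202  0.025 ] zmax 0.2099
side 0.21 0.22 325 X [-0.1627 -0.0944 -0.0725] Y [-0.0593 -0.0196  0.0261] zmax 0.22
side 0.22 0.235 483 X [-0.1652 -0.1318 -0.0887] Y [-0.0593 -0.0189  0.0313] zmax 0.2349
side 0.235 0.25 235 X [-0.1647 -0.1479 -0.1287] Y [-0.0446 -0.0368 -0.0109] zmax 0.2499
```

View pics/sideAz.png

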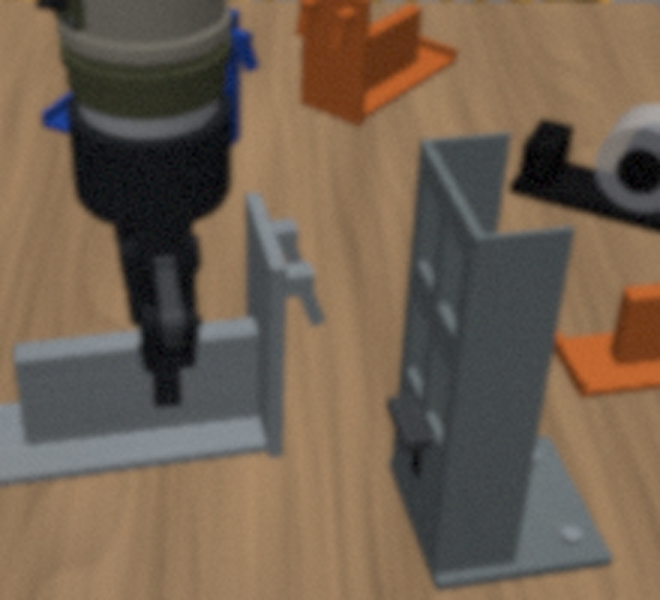

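View pics/topAz.png

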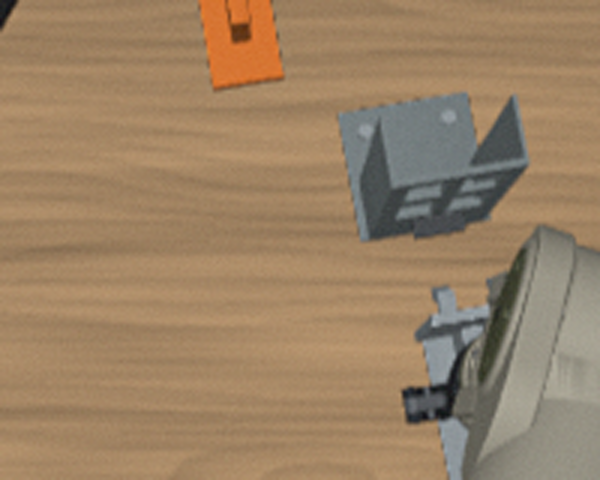

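View pics/wristA.png

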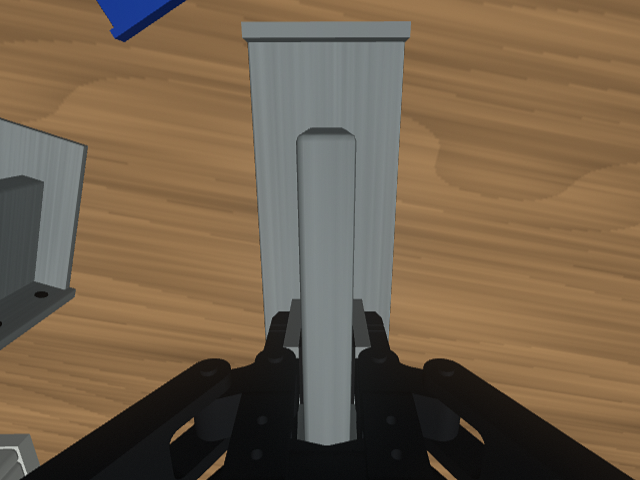

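send_rows --deltas '[[[1,0.1,0.1,0,0,0],[2,0.25,0.1,0,0,0],[3,0.45,0.1,0,0,0],[4,0.6,0.1,0,0,0],[5,0.8,0.1,0,0,0],[5.8,0.95,0.1,0,0,0],[6.5,1.1,0.1,0,0,0],[7.1,1.2,0.1,0,0,0],[7.6,1.3,0.1,0,0,0],[7.9,1.35,0.1,0,0,0],[7.9,1.35,0.1,0,0,0]]]'

```text
clock: 8.9
tcp_pos: [0.5334, -0.0467, 0.1313]
orientation: [0.0, -0.09, 0.996, 0.0]
wrist_force: [0.5, 0.4, -2.7]
finger_gap: 0.0153
```

```bash
python3 a.py B
```

```text
8.9 [ 0.53342567 -0.04669221  0.13132922] yaw -169.69237895546112 toolz [ 1.e-04  0.e+00 -1.e+00] [ 0.49920524  0.35439728 -2.67658999] [-0.00195831 -0.00910284  0.02539637] 0.015279605503541816
TCP in upright: x -0.0652 y -0.0005  -> point x -0.0912 z 0.1506
top 0.1 0.12 178 X [-0.1029 -0.0386 -0.0156] Y [0.0106 0.0232 0.0305] zmax 0.1195
top 0.12 0.14 21 X [-0.0198 -0.0156 -0.0101] Y [0.0077 0.0186 0.0355] zmax 0.1396
top 0.14 0.16 27 X [-0.0735 -0.0159 -0.0098] Y [0.0085 0.0227 0.0354] zmax 0.1599
top 0.165 0.18 23 X [-0.0783 -0.0156 -0.0131] Y [0.0048 0.022  0.0374] zmax 0.1797
top 0.18 0.2 39 X [-0.0796 -0.016  -0.0102] Y [0.0062 0.0312 0.0474] zmax 0.1976
top 0.2 0.21 28 X [-0.0786 -0.0161 -0.0101] Y [0.0072 0.0356 0.0475] zmax 0.2097
top 0.21 0.22 38 X [-0.0786 -0.0156 -0.0026] Y [0.007  0.0262 0.0504] zmax 0.22
top 0.22 0.235 140 X [-0.0784 -0.056  -0.0082] Y [0.0071 0.0452 0.0593] zmax 0.2349
top 0.235 0.25 41 X [-0.0776 -0.0678 -0.0582] Y [0.0349 0.0398 0.0493] zmax 0.2496
side 0.09 0.1 13 X [-0.0147 -0.0112 -0.0029] Y [-0.0214 -0.0195 -0.0148] zmax 0.0923
side 0.1 0.12 1741 X [-0.1731 -0.1077 -0.0157] Y [-0.0328 -0.0166  0.0242] zmax 0.12
side 0.12 0.14 828 X [-0.178  -0.0854 -0.0114] Y [-0.0355 -0.0089  0.0141] zmax 0.14
side 0.14 0.16 828 X [-0.141  -0.0756 -0.0111] Y [-0.0358 -0.0091 -0.0064] zmax 0.16
side 0.165 0.18 659 X [-0.1409 -0.0857 -0.0116] Y [-0.0362 -0.0063  0.023 ] zmax 0.1799
side 0.18 0.2 367 X [-0.0811 -0.0162 -0.0093] Y [-0.0503 -0.0234  0.0324] zmax 0.2
side 0.2 0.21 242 X [-0.0839 -0.0594 -0.0088] Y [-0.0562 -0.0209  0.0291] zmax 0.21
side 0.21 0.22 226 X [-0.0838 -0.0163 -0.0034] Y [-0.0592 -0.0214  0.0313] zmax 0.22
side 0.22 0.235 488 X [-0.0861 -0.0488 -0.0087] Y [-0.0589 -0.0204  0.0284] zmax 0.235
side 0.235 0.25 267 X [-0.086  -0.0716 -0.0488] Y [-0.0479 -0.0378  0.0069] zmax 0.2499
```

View pics/sideBz.png

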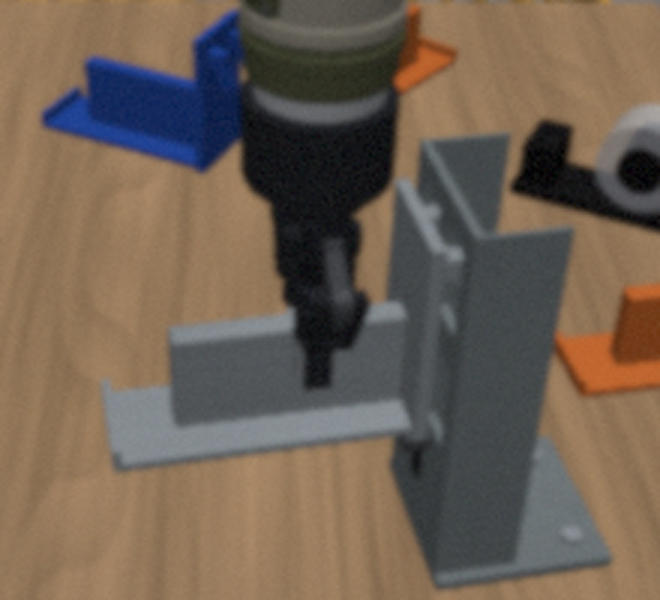

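View pics/topBz.png

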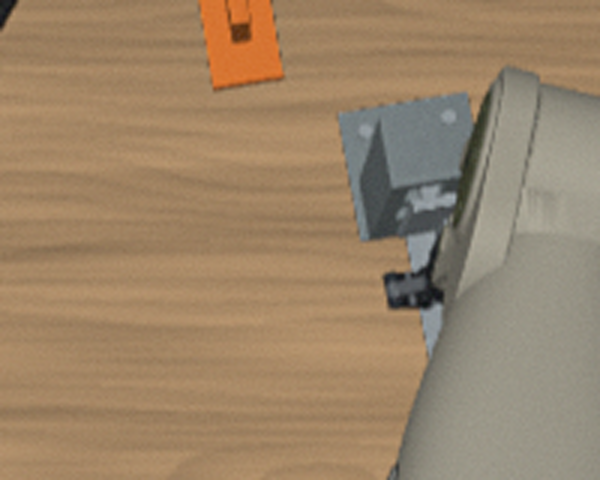

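The claws have entered the slots without contact force, and the rear face is about 7–8 mm off the front. I'll close most of that gap, then lower.

send_rows --deltas '[[[0.2,0.03,0,0,0,0],[0.4,0.07,0,0,0,0],[0.55,0.1,0,0,0,0],[0.55,0.1,-0.2,0,0,0],[0.55,0.1,-0.5,0,0,0],[0.55,0.1,-0.8,0,0,0],[0.55,0.1,-1.1,0,0,0],[0.55,0.1,-1.1,0,0,0]]]'

```text
clock: 9.85
tcp_pos: [0.5381, -0.0456, 0.1197]
orientation: [-0.001, -0.09, 0.996, 0.0]
wrist_force: [0.1, -0.1, -1.8]
finger_gap: 0.0151
```

```bash
python3 a.py C | grep -v top
```

```text
9.85 [ 0.53813549 -0.04559624  0.11965544] yaw -169.69721657437412 toolz [-1.1e-03  4.0e-04 -1.0e+00] [ 0.12310643 -0.12064256 -1.81484952] [-0.01149857  0.01164498 -0.00280674] 0.015123842000484274
TCP in upright: x -0.0604 y -0.0003  -> point x -0.0864 z 0.1390
side 0.09 0.1 290 X [-0.1675 -0.0957 -0.0099] Y [-0.0342 -0.0298  0.0256] zmax 0.1
side 0.1 0.12 1921 X [-0.1719 -0.0985 -0.0098] Y [-0.0341 -0.0101  0.0244] zmax 0.1199
side 0.12 0.14 770 X [-0.1363 -0.0716 -0.0057] Y [-0.0355 -0.0089 -0.0064] zmax 0.14
side 0.14 0.16 920 X [-0.1365 -0.0798 -0.0058] Y [-0.0353 -0.0085  0.0199] zmax 0.16
side 0.165 0.18 254 X [-0.0746 -0.0109 -0.0036] Y [-0.0438 -0.0228  0.0287] zmax 0.1799
side 0.18 0.2 426 X [-0.0783 -0.0511 -0.0039] Y [-0.0553 -0.0208  0.0313] zmax 0.2
side 0.2 0.21 200 X [-0.0784 -0.0452 -0.0041] Y [-0.0597 -0.0212  0.0296] zmax 0.21
side 0.21 0.22 322 X [-0.0807 -0.0108 -0.0033] Y [-0.0594 -0.0203  0.0314] zmax 0.22
side 0.22 0.235 354 X [-0.0807 -0.0635 -0.004 ] Y [-0.0522 -0.0315  0.0184] zmax 0.2349
side 0.235 0.25 156 X [-0.077  -0.0635 -0.051 ] Y [-0.0404 -0.0376 -0.0248] zmax 0.2499
```

View pics/sideCz.png

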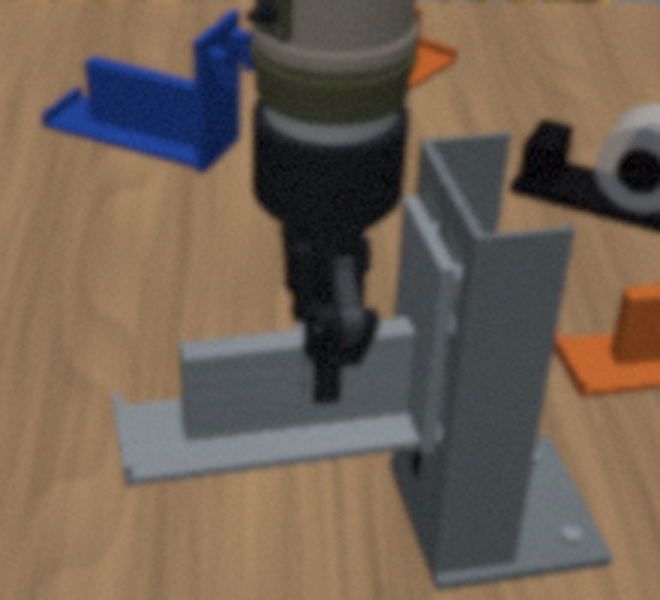

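send_rows --deltas '[[[0.1,0.02,-0.2,0,0,0],[0.1,0.02,-0.4,0,0,0],[0.1,0.02,-0.6,0,0,0],[0.1,0.02,-0.8,0,0,0],[0.1,0.02,-1.0,0,0,0],[0.1,0.02,-1.0,0,0,0]]]'

```text
clock: 10.6
tcp_pos: [0.5398, -0.0456, 0.1116]
orientation: [0.001, -0.09, 0.996, -0.0]
wrist_force: [-3.3, 1.0, 5.8]
finger_gap: 0.0147
```

```bash
python3 a.py D | egrep -v "top|side"
```

```text
10.6 [ 0.53980144 -0.04557999  0.11161239] yaw -169.69640315857558 toolz [ 1.3e-03 -3.0e-04 -1.0e+00] [-3.25437809  0.97883042  5.84369953] [0.10409567 0.4913538  0.02249685] 0.014722555877990038
TCP in upright: x -0.0587 y -0.0006  -> point x -0.0847 z 0.1309
```

View pics/sideDz.png

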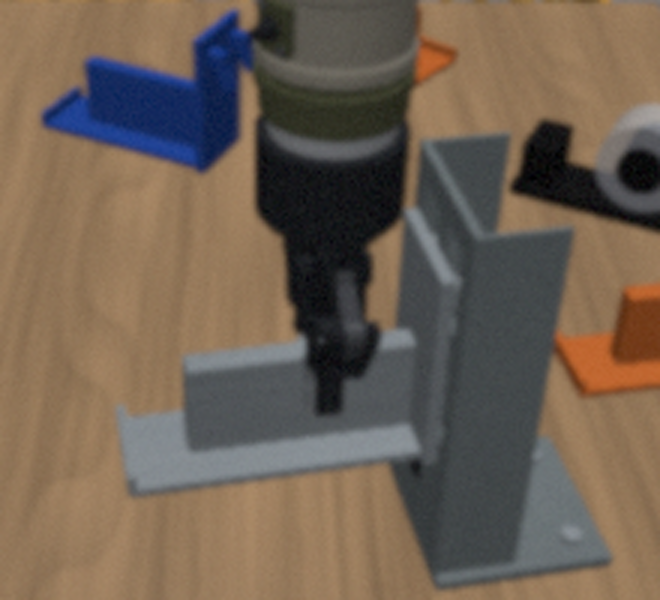

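View pics/wristD.png

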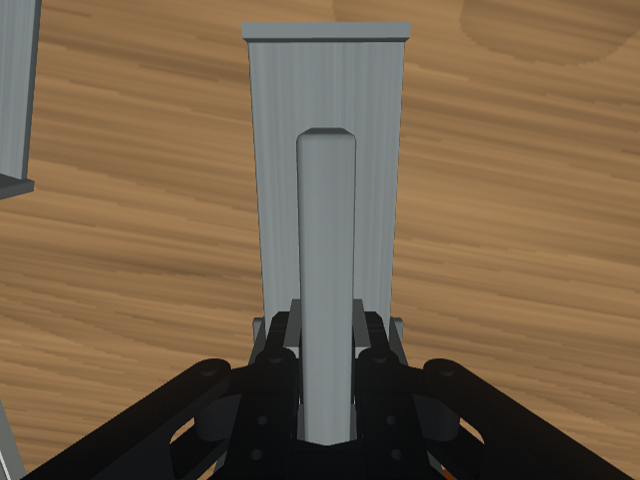

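send_rows --deltas '[[[0,0,-0.2,0,0,0],[0,0,-0.4,0,0,0],[0,0,-0.6,0,0,0],[0,0,-0.8,0,0,0],[0,0,-1.0,0,0,0],[0,0,-1.1,0,0,0],[0,0,-1.1,0,0,0]]]'

```text
clock: 11.45
tcp_pos: [0.5398, -0.0456, 0.1007]
orientation: [0.001, -0.09, 0.996, -0.0]
wrist_force: [-4.5, 0.7, 7.6]
finger_gap: 0.0148
```

```bash
python3 a.py E | egrep -v "top"
```

```text
11.45 [ 0.5397939  -0.04558171  0.1007389 ] yaw -169.69712928311785 toolz [ 1.3e-03 -3.0e-04 -1.0e+00] [-4.5078959   0.73480112  7.59782516] [0.14014122 0.51569715 0.08268352] 0.014783114523454035
TCP in upright: x -0.0588 y -0.0006  -> point x -0.0848 z 0.1200
side 0.09 0.1 403 X [-0.1713 -0.083  -0.0053] Y [-0.0352 -0.0087  0.0179] zmax 0.1
side 0.1 0.12 723 X [-0.1343 -0.0711 -0.005 ] Y [-0.0358 -0.009  -0.0069] zmax 0.1199
side 0.12 0.14 770 X [-0.1357 -0.0746 -0.005 ] Y [-0.0356 -0.0089  0.0224] zmax 0.14
side 0.14 0.16 571 X [-0.1324 -0.0697 -0.004 ] Y [-0.0418 -0.0051  0.0273] zmax 0.1599
side 0.165 0.18 329 X [-0.0772 -0.0547 -0.0034] Y [-0.0563 -0.0208  0.0291] zmax 0.1799
side 0.18 0.2 432 X [-0.0792 -0.0458 -0.0035] Y [-0.0593 -0.0211  0.0298] zmax 0.2
side 0.2 0.21 342 X [-0.0796 -0.058  -0.0027] Y [-0.0537 -0.0201  0.0289] zmax 0.21
side 0.21 0.22 120 X [-0.0713 -0.0629 -0.0505] Y [-0.0433 -0.0384 -0.0153] zmax 0.22
side 0.22 0.235 191 X [-0.0933 -0.0629 -0.0349] Y [-0.0393 -0.0369 -0.0175] zmax 0.235
side 0.235 0.25 423 X [-0.0971 -0.0695 -0.03  ] Y [-0.0388 -0.0332 -0.0059] zmax 0.25
```

View pics/sideEz.png

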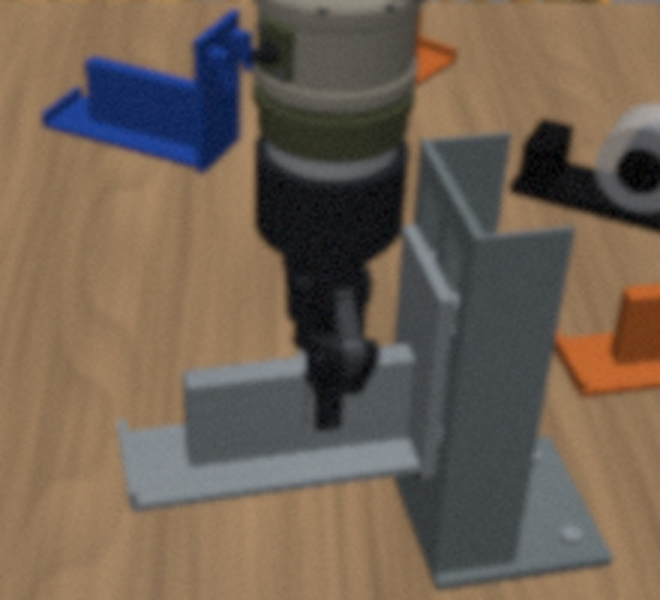

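View pics/wristE.png

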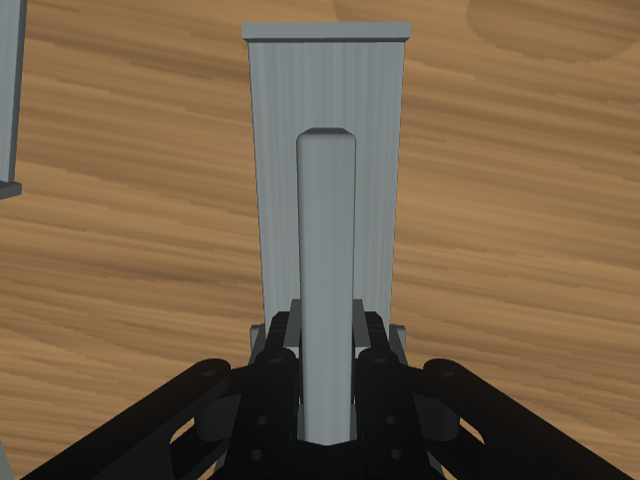

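The bracket point is at about z 0.120, but the force still looks like the tab alone. I'll press on until the slot bottoms are felt.

send_rows --deltas '[[[0,0,-0.1,0,0,0],[0,0,-0.2,0,0,0],[0,0,-0.2,0,0,0]]]'

```text
clock: 11.9
tcp_pos: [0.5402, -0.0456, 0.1]
orientation: [0.001, -0.09, 0.996, -0.0]
wrist_force: [-7.0, 1.4, 14.5]
finger_gap: 0.0149
```

send_rows --deltas '[[[0,0,-0.1,0,0,0],[0,0,-0.2,0,0,0],[0,0,-0.3,0,0,0],[0,0,-0.3,0,0,0]]]'

```text
clock: 12.3
tcp_pos: [0.5407, -0.0455, 0.0993]
orientation: [0.003, -0.09, 0.996, -0.001]
wrist_force: [-13.6, 1.1, 29.4]
finger_gap: 0.0153
```

```bash
python3 a.py F | egrep -v "top"
```

```text
12.3 [ 0.54067379 -0.04554684  0.09932488] yaw -169.6868557410645 toolz [ 5.2e-03 -7.0e-04 -1.0e+00] [-13.56891617   1.14552772  29.35560703] [0.58547248 1.1145659  0.01734401] 0.015313061665533685
TCP in upright: x -0.0579 y -0.0007  -> point x -0.0839 z 0.1186
side 0.09 0.1 344 X [-0.1322 -0.0695 -0.0041] Y [-0.0357 -0.009  -0.007 ] zmax 0.1
side 0.1 0.12 726 X [-0.1336 -0.0696 -0.0055] Y [-0.0356 -0.0091 -0.0068] zmax 0.12
side 0.12 0.14 920 X [-0.1338 -0.0834 -0.0054] Y [-0.0354 -0.0086  0.0205] zmax 0.14
side 0.14 0.16 339 X [-0.0906 -0.0111 -0.0031] Y [-0.0441 -0.0165  0.0286] zmax 0.16
side 0.165 0.18 325 X [-0.0764 -0.0549 -0.0038] Y [-0.0563 -0.0207  0.0302] zmax 0.18
side 0.18 0.2 459 X [-0.0785 -0.0443 -0.0033] Y [-0.0595 -0.0211  0.029 ] zmax 0.2
side 0.2 0.21 313 X [-0.0791 -0.0575 -0.0028] Y [-0.0509 -0.0201  0.0257] zmax 0.2099
side 0.21 0.22 108 X [-0.0709 -0.0649 -0.0507] Y [-0.0431 -0.0379 -0.0154] zmax 0.22
side 0.22 0.235 218 X [-0.0955 -0.0637 -0.0321] Y [-0.0394 -0.0366 -0.011 ] zmax 0.235
side 0.235 0.25 431 X [-0.097 -0.069 -0.029] Y [-0.0389 -0.0334 -0.0031] zmax 0.25
```

View pics/sideFz.png

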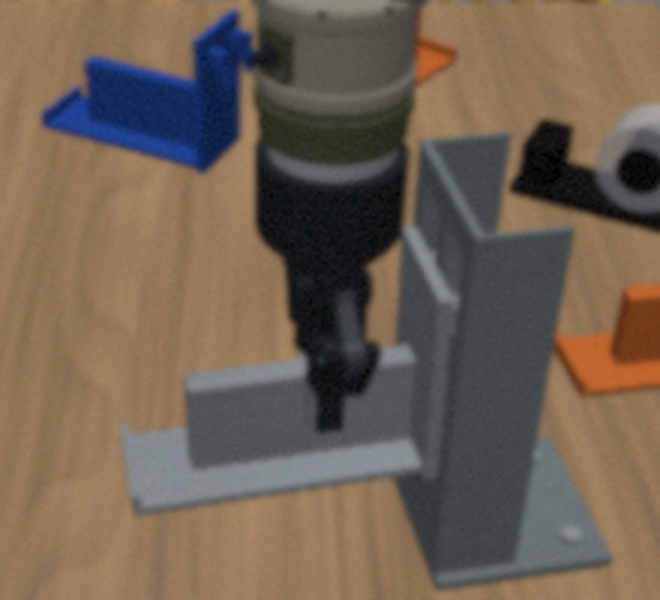

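View pics/wristF.png

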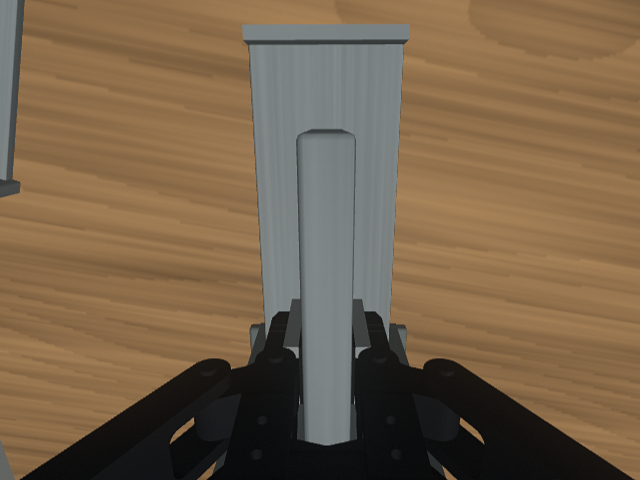

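The force climbed to 29 N with under 1 mm of travel, so the bracket is on the slot bottoms. I'll take the load off and then let go.

send_rows --deltas '[[[-0.05,0,0.15,0,0,0],[-0.1,0,0.3,0,0,0],[-0.1,0,0.35,0,0,0],[-0.1,0,0.35,0,0,0]]]'

```text
clock: 12.85
tcp_pos: [0.5403, -0.0455, 0.0999]
orientation: [0.002, -0.09, 0.996, -0.0]
wrist_force: [-2.6, 0.0, 8.4]
finger_gap: 0.0148
```

send_rows --deltas '[[[0,0,0,0,0,0],[0,0,0,0,0,0],[0,0,0,0,0,0],[0,0,0,0,0,0],[0,0,0,0,0,0],[0,0,0,0,0,0],[0,0,0,0,0,0],[0,0,0,0,0,0]]]' --jaw 1

```text
clock: 13.65
tcp_pos: [0.5386, -0.0455, 0.0978]
orientation: [-0.0, -0.09, 0.996, 0.0]
wrist_force: [0.4, -0.3, -0.3]
finger_gap: 0.0849
```

```bash
python3 a.py G | egrep -v "top"
```

```text
13.65 [ 0.53860432 -0.04553303  0.0977787 ] yaw -169.70183597598816 toolz [-1.e-04  1.e-04 -1.e+00] [ 0.44689125 -0.29694532 -0.33247473] [-0.00963636 -0.06825411  0.01627992] 0.08493671357309039
TCP in upright: x -0.0599 y -0.0003  -> point x -0.0859 z 0.1171
side 0.09 0.1 300 X [-0.1336 -0.0798 -0.0044] Y [-0.0357 -0.0086 -0.0063] zmax 0.1
side 0.1 0.12 616 X [-0.1343 -0.0796 -0.0044] Y [-0.0496 -0.0084  0.0429] zmax 0.12
side 0.12 0.14 1038 X [-0.1343 -0.0762 -0.0054] Y [-0.0568 -0.008   0.0428] zmax 0.14
side 0.14 0.16 281 X [-0.073 -0.01  -0.003] Y [-0.0566 -0.0088  0.044 ] zmax 0.16
side 0.165 0.18 219 X [-0.078  -0.0108 -0.0042] Y [-0.0565 -0.0297  0.0321] zmax 0.1799
side 0.18 0.2 377 X [-0.0805 -0.0116 -0.0047] Y [-0.0379 -0.0231  0.0314] zmax 0.2
side 0.2 0.21 236 X [-0.0804 -0.043  -0.0044] Y [-0.0426 -0.0177  0.0284] zmax 0.2098
side 0.21 0.22 157 X [-0.0725 -0.0636 -0.0518] Y [-0.0581 -0.0387 -0.0202] zmax 0.2198
side 0.22 0.235 251 X [-0.098  -0.0659 -0.0323] Y [-0.039  -0.0356 -0.0052] zmax 0.235
side 0.235 0.25 419 X [-0.0983 -0.0695 -0.0298] Y [-0.0389 -0.0329 -0.004 ] zmax 0.25
```

View pics/wristG.png

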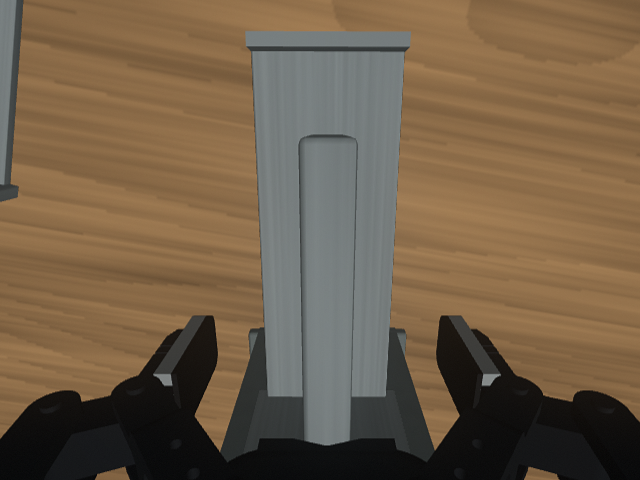

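send_rows --deltas '[[[0,0,1,0,0,0],[0,0,3,0,0,0],[0,0,6,0,0,0],[0,0,9,0,0,0],[-1,0,12,0,0,0],[-3,0,15,0,0,0],[-6,0,17,0,0,0],[-9,0,18,0,0,0],[-12,3,18,0,0,0],[-14,6,18,0,0,0],[-14,10,18,0,0,0],[-14,10,18,0,0,0]]]'

```text
clock: 15.0
tcp_pos: [0.3977, 0.0577, 0.2791]
orientation: [0.001, -0.092, 0.996, 0.001]
wrist_force: [0.3, 0.1, 0.2]
finger_gap: 0.0854
```

```bash
python3 a.py H
python3 - <<'E'
from h import *
O=np.array([.5975,-.0345]);a=np.radians(10.3);u=np.array([np.cos(a),np.sin(a)]);v=np.array([-u[1],u[0]])
for n in ['top','side']:
    W=np.load(f'pics/{n}H.npy');P=W.reshape(-1,3);P=P[np.isfinite(P[:,2])]
    X=(P[:,:2]-O)@u;Y=(P[:,:2]-O)@v
    k=(X<-.02)&(X>-.13)&(abs(Y)<.006)&(P[:,2]>.11)&(P[:,2]<.16)
    print(n,'web top z',k.sum(),np.median(P[k,2]),'slope',np.polyfit(X[k],P[k,2],1) if k.sum()>5 else '')
    k=(X<-.1)&(X>-.18)&(abs(Y)>.012)&(abs(Y)<.03)&(P[:,2]>.06)&(P[:,2]<.1)
    print(n,'flange top z',k.sum(),np.median(P[k,2]),np.polyfit(X[k],P[k,2],1) if k.sum()>5 else '')
    k=(X<.0)&(X>-.012)&(abs(Y)<.034)&(P[:,2]>.17)&(P[:,2]<.23)
    print(n,'plate top',np.percentile(P[k,2],[50,90,97]))
E
```

```text
15.0 [0.39765815 0.05766545 0.27914933] yaw -169.3944948318671 toolz [ 0.0021  0.0012 -1.    ] [0.29021888 0.12370876 0.1618235 ] [-0.0068024   0.00448238 -0.03999818] 0.08539578731217962
TCP in upright: x -0.1801 y 0.1264  -> point x -0.2061 z 0.2984
top 0.09 0.1 30 X [-0.0953 -0.0469 -0.0079] Y [-0.03    0.0085  0.0266] zmax 0.0998
top 0.1 0.12 70 X [-0.0984 -0.0316 -0.0052] Y [-0.0277  0.0086  0.0352] zmax 0.1193
top 0.12 0.14 318 X [-0.1029 -0.0577 -0.0091] Y [-0.0145  0.0023  0.0274] zmax 0.14
top 0.14 0.16 87 X [-0.0994 -0.0178 -0.0078] Y [-0.0319  0.0005  0.0344] zmax 0.1599
top 0.165 0.18 28 X [-0.011  -0.0106 -0.0056] Y [-0.0323  0.0024  0.0357] zmax 0.1789
top 0.18 0.2 108 X [-0.0117 -0.0094 -0.0037] Y [-0.0323  0.003   0.0356] zmax 0.2
top 0.2 0.21 48 X [-0.0114 -0.0074 -0.0047] Y [-0.0331 -0.0015  0.033 ] zmax 0.2062
side 0.09 0.1 357 X [-0.1334 -0.0658 -0.0053] Y [-0.0354 -0.0084 -0.0064] zmax 0.1
side 0.1 0.12 764 X [-0.1335 -0.0663 -0.0058] Y [-0.0358 -0.0084 -0.0061] zmax 0.12
side 0.12 0.14 1141 X [-0.1343 -0.0701 -0.0062] Y [-0.0353 -0.0078  0.0081] zmax 0.14
side 0.14 0.16 241 X [-0.0582 -0.0099 -0.0032] Y [-0.0369 -0.0054  0.0321] zmax 0.1595
side 0.165 0.18 137 X [-0.011  -0.0104 -0.0036] Y [-0.0363 -0.0165  0.03  ] zmax 0.1799
side 0.18 0.2 196 X [-0.0117 -0.0108 -0.0038] Y [-0.0365 -0.0135  0.0328] zmax 0.2
side 0.2 0.21 116 X [-0.0113 -0.0078 -0.0042] Y [-0.0346 -0.0055  0.0312] zmax 0.2026
top web top z 205 0.13786167341497252 slope [0.04502229 0.14060618]
top flange top z 22 0.0779268189639723 [0.30531211 0.109216  ]
top plate top [0.19825688 0.20178858 0.20349156]
side web top z 319 0.13844082382614967 slope [0.03757472 0.14088705]
side flange top z 527 0.07732810597781917 [-0.02070972  0.07481927]
side plate top [0.19342879 0.20124638 0.20178474]
```

View pics/sideHz.png

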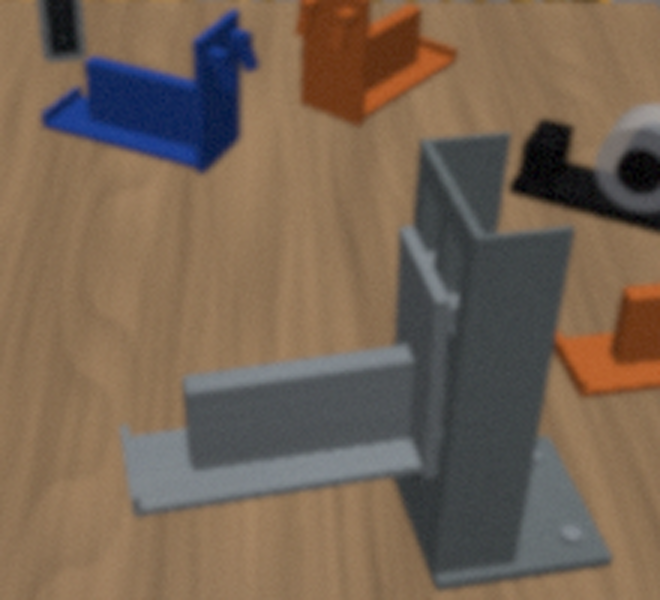

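View pics/topHz.png

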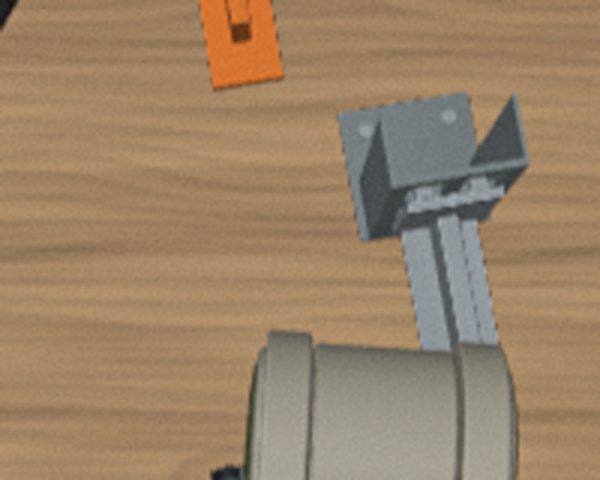

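View pics/sideH.png

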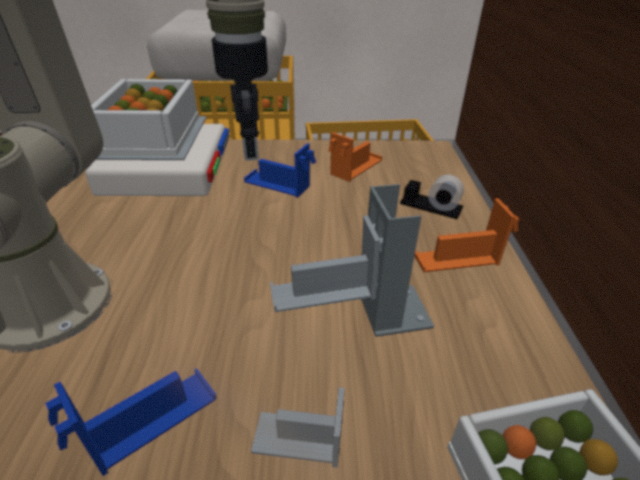

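Run:
```python
from h import *
s=get_state();print(s['clock'],s['wrist_force'])
p=read_camera('side')
print([(np.round(d['box']),round(d['conf'],2)) for d in find_in(p,'plain_bracket')])
print(hand_in())
```

```text
15.15 [-0.29531562 -0.55710889  0.90806645]
[(array([298., 428.,  93.,  77.]), 0.63)]
the job is handed in; nothing more can be done
None
```

The steel claw bracket is hooked into the upper pair of slots, pressed down to home and released, and I handed the job in at about 15.2 s. I could not see the locking tab itself, because the bracket hides it once it is down. That it locked is my reading of the travel and the forces.

**Pressing:** the tab slid under a steady push of about 8–10 N. The force then climbed to 29 N with the bracket point at z ≈ 0.119–0.120, against the 0.120 m given for home. The claw necks were then resting on the slot bottoms.

**After letting go:**
- **Height:** the top of the back plate reads about 0.200 m once corrected for camera bias, which is the home height.
- **Sideways and gap:** the bracket is within about 2 mm of centre, and its rear face is within about 4 mm of the upright at the top.
- **Droop:** the free end hangs about 2° nose-down, so the web top at the bracket point reads about 2 mm lower than level. I take this to be play in the claws.

**Rest of the scene:** the plain bracket's place in the side view is unchanged. The arm stood clear of everything, with under about 1 N at the wrist.

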